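# Find the stamped parts crate and push it to the dispatch line

## Robot

A 7-joint arm with a two-finger parallel gripper is mounted at the origin on the work surface. World frame = base frame: x ahead of the robot, y to its left, z up, the work surface at z = 0. Lengths are in m, angles in rad, forces in N, time in s.
With the tool pointing down it reaches from about 0.425 to 0.875 m from the base axis. Payload 4.7 kg.
Tool frame: the origin (TCP) lies on the mounting face of the last link; the fingertips stand 182 mm ahead of it and the grasp point (between the pads) lies 164 mm ahead of it; x points along the fingers, y is the direction in which the jaws open and shut, and the axes are right-handed (so a half turn about x gives the same grasp; the last joint's range is limited). The gripper opens to 87 mm and grips with 3 to 60 N. Pads are 19 mm wide; open, the fingers measure 117 mm over their backs; the gripper's body (75 mm by 190 mm) begins 51 mm behind the grasp point.
Start: joints at [-1.335, 0.321, -0.07, 1.45, 0.023, 1.371, -0.057], TCP at [0.143, 0.634, 0.405] pointing down, gripper open.
Joint ranges: [-2.86, 2.86], [-0.3, 2.09], [-1.38, 1.24], [0.06, 2.45], [-1.56, 4.7], [0.09, 2.05], [-2.69, 2.69]. Speed limits (rad/s): [2.57, 2.57, 3.14, 3.14, 3.14, 3.14, 3.14].

## Interface

Orientations are given as a rotation vector (axis times angle).
In Python, from bench import monitor, get_image, ctrl gives the robot as it stands.
- The arm moves only by the shell command python3 -m creep 'ROWS' [FORCE]. ROWS is JSON, a list of rows, each a list of 7 numbers: the shift along the tool's x, y, z in mm, then the turn, a rotation vector about the tool's x, y, z in rad, then the finger opening in mm, from 0 to 87. A call has 1 to 5 rows; each row shifts and turns the commanded pose from where the row before left it, along the tool's axes as they then stand; what a row does not reach is not made up. A row lasts 1/10 s, in which the tool goes at most 50 mm and 8.59 degrees, less where a joint would pass 70% of its speed; a pose out of reach is approached as far as the arm can. A call is refused whole if a number of a shift passes 50 or a number of a turn 0.15, either way. A call with a gripper value outside its range is refused whole. The fingers move at their own pace and stop on an object; FORCE is the grip in N (left out, the last holds). Time passes only in rows, so rows that do not move let the fingers close. It gives the time, the measured TCP pose, the force and the opening at its end, in the units of the state.
- monitor.get_state(): the state, without advancing time (a new reading comes with each control period).
- get_image(name): name is "scene" or "top" or "wrist"; returns a dict with "img" (420x560x3 uint8, red, green, blue), "mtx" (3x3 intrinsics, pixels), "view" (4x4, takes a point from world to camera coordinates). Camera axes: x right, y up, looking along -z (the intrinsics and any distortion apply to the point x, -y, -z); pixel columns grow to the right and rows downward; lengths in m; the calibration is good to about 2 mm. A picture is of the moment at which its call begins. There is no depth.
- ctrl.close_job(): hands the job in, once; it reports no verdict.
The state is a dict: "time": time; "joint_positions": joint angles; "qd": joint speeds; "joint_torque": joint torques, N m; "position": TCP position; "tool_rot": TCP orientation; "ft_force": force on the tool from outside, world axes, zero at the start; "torque": the same for the moment, N m; "grip_width": opening from 0.0 (shut) to 1.0 (fully open).
Only numpy, scipy, OpenCV 4.12 (cv2) and the standard library are available. Lean on these libraries where they do the work, as an engineer would, in place of code of your own. Each camera call takes 0.05 s, during which the arm holds its last target.

## Task

One of the two empty grey parts crates has a round red stamp under its bottom and must go out. Working with the fingertips, without lifting or carrying anything, first tip both crates over towards yourself so that each lies on the wall that faced you, its bottom showing to the open side of the cabinet opposite you; then push the stamped crate, still lying so, towards yourself until its rim lies on the yellow dispatch line and is square to it. Leave the other crate lying behind the line and leave all the other parts where they are.

Things in the scene. Friction and masses are not known exactly. Their poses are not given: they have to be found in the camera images.
- crate_a: Open-topped empty grey plastic crate, 70 mm deep (its x) x 120 wide (its y) x 95 high (its z), 0.17 to 0.25 kg, walls 3 mm; foot band 12 mm and rim band 10 mm high stand 2 mm proud all round (sizes are over them). Origin: centre of its underside. Starts upright, its -x (front) wall facing roughly the robot (yaw within 0.25 rad), at the left, middle or right. Has the stamp underneath.
- crate_b: The other grey crate, the same in size, shape and start, its underside plain grey. Lying on its front wall a crate's x axis points up and its z axis towards the robot; it then stands 70 mm high, and its underside is an upright face looking away from the robot.
- crate_a_heel (a point): Middle of crate_a's front bottom edge (35 mm from its origin along its -x): the edge it tips about, on the shelf before, during and after tipping. Past about 41 degrees of tilt the crate falls over by itself on to its front wall. Friction with the shelf is about 0.5 to 0.7: pushed low down it slides instead of tipping, so push within 30 mm of its rim.
- crate_b_heel (a point): The same point of crate_b.
- crate_a_rim (a point): Middle of the front wall's top edge of crate_a (95 mm above the heel along the crate's z). When the crate lies on its front wall this point lies on the shelf and is the middle of the edge nearest the robot.
- crate_b_rim (a point): The same point of crate_b.
- stamp (a point): Centre of the round red stamp, 60 mm across, in the middle of the underside of crate_a; seen only once that crate is tipped.
- line: The dispatch line: flat yellow tape stuck on the shelf between the robot and the crates, 30 mm wide (its x) and 740 mm long (its y), running across in front of the robot (yaw within 0.15 rad). Origin: the middle of its far edge (the edge nearer the crates); its x axis points away from the robot, so the tape covers x from -30 mm to 0 in its frame.
- lens_cap: Bystander: black plastic dome lens cap, 62 mm across, 25 mm high. Origin: centre of its underside.
- pulley: Bystander: steel drive pulley, 48 mm across, 28 mm high; it stands in whichever of the left, middle and right places has no crate. Origin: centre of its underside.
- coin_gauge: Bystander: nickel coin tester gauge, a flat plate 80 x 36 x 6 mm with a 10 mm high brass stop at one end. Origin: centre of its underside.
- fuse_holder: Bystander: green glass fuse holder on a black base 62 x 22 mm, 26 mm high, on the far side of the crates. Origin: centre of its underside.
- cleaner_bottle: Bystander: small white bottle, 36 mm across, 85 mm high, at the far left. Origin: centre of its underside.
- screwdriver: Bystander: screwdriver 160 mm long lying roughly along x, at the far right. Origin: under its middle.
There are look-alikes about, which are no part of the job. Leave any green look-alike of the crate_a alone.

How it is judged:
On the way, in this order (a step that is already met when the one before it is completed fails the run):
1. both crates have been tipped towards the robot and lie still on their front walls, undersides facing away from the robot, the stamped one still clear of the line (angle between each of crate_a, crate_b's own x axis and vertical below 0.1 rad and linear speed of each of crate_a, crate_b below 0.03 m/s and x of crate_a_rim in the frame of line above 0 m), for 0.3 s.
2. the stamped crate's rim is on the dispatch line (x of crate_a_rim in the frame of line between -0.03 and 0 m and angle between crate_a's own x axis and vertical below 0.1 rad), for 0.1 s.
At the end, for the whole second after the job is handed in: Both crates lie still on their front walls (within 0.1 rad); the middle of the stamped one's rim edge is on the 30 mm wide tape (within 340 mm of its middle along it), parallel to it within 0.17 rad; the plain one's is beyond the tape's far edge (all of step 2 and angle between crate_b's own x axis and vertical below 0.1 rad and y of crate_a_rim in the frame of line between -0.34 and 0.34 m and angle between the y axis of crate_a and the y axis of line, either way round below 0.17 rad and x of crate_b_rim in the frame of line above 0 m and linear speed of each of crate_a, crate_b below 0.01 m/s); the robot touches nothing.
It fails at once if a crate is lifted or carried: its front bottom edge leaves the shelf by more than 25 mm (height (world z) of any of crate_a_heel, crate_b_heel above 0.025 m).
It fails at once if a bystander is shifted by more than 20 mm (distance of any of lens_cap, pulley, coin_gauge, fuse_holder, cleaner_bottle, screwdriver from where it was at the start of the episode above 0.02 m).
It also fails if it takes over 64 s, if anything falls off the work surface, if the arm or the gripper's body presses on something with over 40 N, if the wrist force passes 120 N, or if a joint passes its speed limit or range.

## Working session

There is one attempt and no reset: what is moved stays moved. The work goes in short steps, Python scripts to look and compute and a shell command to move; the robot and the scene stay as the last step left them, time stands still between calls to the robot, and variables do not carry over. Pictures are saved under pics/ and viewed, and the job is handed in when it is done.

```bash
mkdir -p pics; ls
python3 - <<'E'
from bench import monitor,get_image
import cv2,numpy as np
print(monitor.get_state())
for n in("scene","top"):
    d=get_image(n);cv2.imwrite(f"pics/{n}0.png",d["img"][:,:,::-1]);print(n,d["mtx"],d["view"],[k for k in d])
E
```

```text
pics
{'time': 0.0, 'joint_positions': array([-1.33491981,  0.32181065, -0.07007762,  1.45170777,  0.02259557,
        1.37080387, -0.05689411]), 'qd': array([-0.00161214, -0.00063767,  0.00057255,  0.00076091,  0.00181745,
       -0.00072935, -0.00037052]), 'joint_torque': array([-1.43401758e-04, -4.91282666e+01, -4.03844006e-01, -3.12533891e+01,
       -6.38409262e-02,  4.37037076e-02,  1.85205245e-04]), 'position': array([0.1429625 , 0.63385892, 0.4036527 ]), 'tool_rot': array([ 0.17257224,  1.56389206, -0.17562368]), 'ft_force': array([ 0.0451945 , -0.6266617 , -0.10897918]), 'torque': array([-0.01276716,  0.01092105,  0.00523216]), 'grip_width': 1.0022531776123518}
scene [[488.84909825   0.         277.66762131]
 [  0.         488.84909825 209.69533375]
 [  0.           0.           1.        ]] [[-0.36205789  0.93205069 -0.01398552  0.26585868]
 [-0.55324828 -0.20278749  0.80795642  0.19897287]
 [ 0.75022025  0.30026446  0.58907625 -1.71740445]
 [ 0.          0.          0.          1.        ]] ['img', 'mtx', 'view']
top [[474.41306091   0.         280.92817265]
 [  0.         474.41306091 211.42013861]
 [  0.           0.           1.        ]] [[-1.64943834e-03 -9.99855356e-01  1.69276828e-02 -8.26724944e-02]
 [ 9.96492898e-01 -2.27227588e-04  8.36770685e-02 -4.82869005e-01]
 [-8.36611187e-02  1.70063359e-02  9.96349136e-01 -1.43615692e+00]
 [ 0.00000000e+00  0.00000000e+00  0.00000000e+00  1.00000000e+00]] ['img', 'mtx', 'view']
```

View pics/scene0.png

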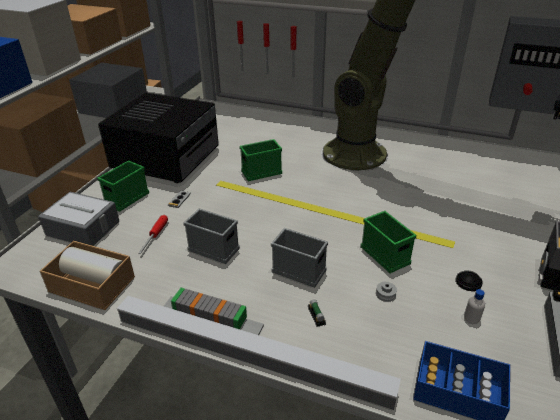

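View pics/top0.png

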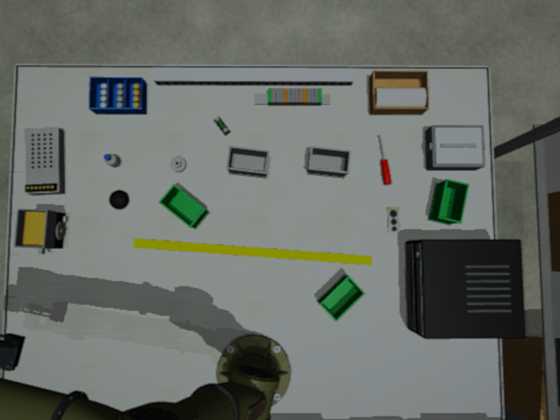

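The scene picture, seen from the far side, shows two grey crates at about (212,235) and (300,257). In the top picture they are at (327,161) and (248,161). The green crates at top (184,205), (340,295) and (447,200) are look-alikes. The pulley is at top (178,163), the fuse holder at (222,126) and the line runs from (134,243) to (371,261). I'll enlarge the crates to confirm.

```bash
cat > h.py <<'E'
from bench import monitor,get_image
import cv2,numpy as np
from scipy.spatial.transform import Rotation as R
def ray(d,u,v,z):
    K=d["mtx"];V=d["view"];c=np.linalg.inv(K)@[u,v,1];c=np.array([c[0],-c[1],-c[2]])
    Rt=V[:3,:3].T;o=-Rt@V[:3,3];w=Rt@c;return (o+w*(z-o[2])/w[2])
def proj(d,P):
    P=np.atleast_2d(P);c=P@d["view"][:3,:3].T+d["view"][:3,3];c=c*[1,-1,-1];p=c@d["mtx"].T;return p[:,:2]/p[:,2:]
def shot(n,f,crop=None,s=1):
    d=get_image(n);im=d["img"][:,:,::-1]
    if crop:
        x0,y0,x1,y1=crop;im=im[y0:y1,x0:x1]
    cv2.imwrite("pics/"+f,cv2.resize(im,None,fx=s,fy=s,interpolation=cv2.INTER_CUBIC));return d
def st():
    s=monitor.get_state();M=R.from_rotvec(s["tool_rot"]).as_matrix()
    print("t",round(s["time"],2),"tcp",s["position"].round(4),"tip",(s["position"]+.182*M[:,0]).round(4),"\naxes\n",M.round(3),"\nF",s["ft_force"].round(1),"g",round(s["grip_width"],2),"q",s["joint_positions"].round(2));return s,M
E
python3 - <<'E'
from h import *
d=shot("top","top1.png",(150,110,350,240),4)
shot("scene","scene1.png",(170,190,350,300),4)
for n,u,v in(("lineL",134,238.5),("lineR",371,257),("pulley",178,163),("fuse",222,126),("gauge",392,220),("greenNear",184,205)):print(n,ray(d,u,v,0).round(3))
st()
E
```

```text
lineL [0.401 0.37  0.   ]
lineR [ 0.343 -0.363  0.   ]
pulley [0.637 0.239 0.   ]
fuse [0.755 0.102 0.   ]
gauge [ 0.458 -0.43   0.   ]
greenNear [0.505 0.218 0.   ]
t 0.2 tcp [0.143  0.6339 0.4041] tip [0.1429 0.6337 0.2221] 
axes
 [[-0.     0.22   0.976]
 [-0.001  0.976 -0.22 ]
 [-1.    -0.001  0.   ]] 
F [-0.3  0.6  0.3] g 1.0 q [-1.33  0.32 -0.07  1.45  0.02  1.37 -0.06]
```

View pics/top1.png

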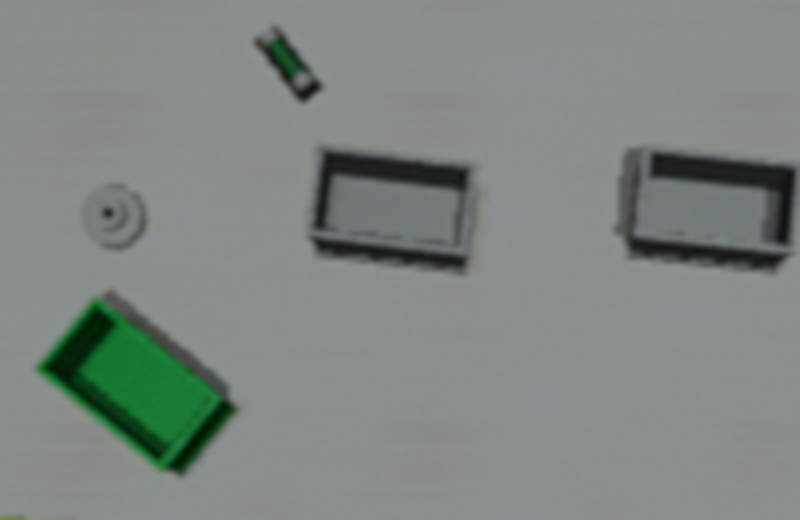

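View pics/scene1.png

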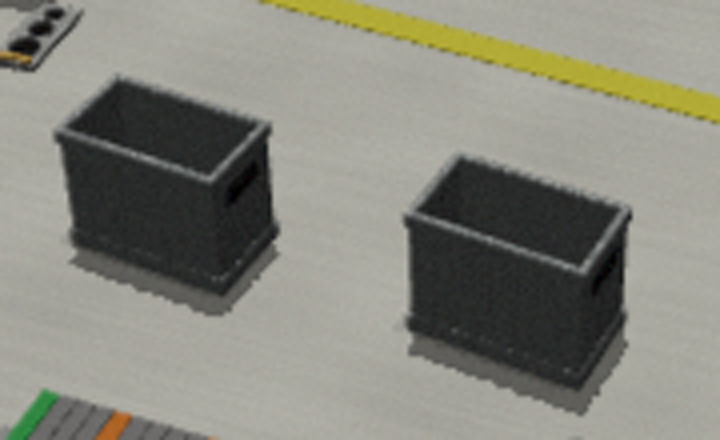

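The crop shows the two grey crates' top rims. The left (middle-place) crate has crop corners at about (318,147), (476,164), (469,255) and (311,240). The right crate's are at about (640,148), (797,165), (793,254) and (630,240). Only these two are grey, so both get tipped. Next I'll compute their poses.

Run:
```python
from h import *
d=get_image("top")
for n,c in(("M",[(318,147),(476,164),(469,255),(311,240)]),("R",[(640,148),(797,165),(793,254),(630,240)])):
    P=np.array([ray(d,150+x/4,110+y/4,.095) for x,y in c]);print(n,P.round(3).tolist(),P.mean(0).round(3))
    r,_=0,0
    e=(P[1]-P[0]+P[2]-P[3])/2;print("yaw",np.arctan2(e[0],-e[1]).round(3),"w",np.linalg.norm(e).round(3))
L=ray(d,134,238.5,0);Rr=ray(d,371,257,0);e=L-Rr;print("line yaw",np.arctan2(-e[0],e[1]))
im=d["img"].astype(int);m=(im[...,0]>120)&(im[...,1]>110)&(im[...,2]<80);m[:220]=0
for u in(150,200,250,300,350):
    r=np.where(m[:,u])[0];print(u,r.min(),r.max(),ray(d,u+.0,r.min()-.5,0).round(4),ray(d,u,r.max()+.5,0).round(4))
```

```text
M [[0.668, 0.069, 0.095], [0.655, -0.047, 0.095], [0.587, -0.042, 0.095], [0.598, 0.074, 0.095]] [0.627 0.014 0.095]
yaw -0.101 w 0.117
R [[0.667, -0.168, 0.095], [0.655, -0.284, 0.095], [0.588, -0.28, 0.095], [0.599, -0.16, 0.095]] [ 0.627 -0.223  0.095]
yaw -0.096 w 0.119
line yaw -0.07923952266932441
150 239 248 [0.4008 0.3208 0.    ] [0.37   0.3202 0.    ]
200 243 251 [0.3882 0.1668 0.    ] [0.3605 0.1664 0.    ]
250 247 255 [0.3757 0.0124 0.    ] [0.348  0.0123 0.    ]
300 251 259 [ 0.3631 -0.1423  0.    ] [ 0.3354 -0.1422  0.    ]
350 254 262 [ 0.3536 -0.2974  0.    ] [ 0.3258 -0.2971  0.    ]
```

```bash
python3 -m creep '[[0,0,0,-0.12,0,0,50],[0,-30,33,0,0,0,50],[0,-30,33,0,0,0,50],[0,-30,33,0,0,0,50],[0,-30,33,0,0,0,50]]'; python3 -m creep '[[0,-30,33,0,0,0,50],[0,-30,33,0,0,0,50],[0,-30,33,0,0,0,50],[0,-30,33,0,0,0,50],[0,-30,33,0,0,0,50]]'; python3 -m creep '[[0,-30,33,0,0,0,50],[0,-30,33,0,0,0,50],[0,-30,33,0,0,0,50],[0,-30,33,0,0,0,50],[0,-30,33,0,0,0,50]]'; python3 -c "from h import *;st()"
```

```text
time: 0.75
position: [0.2631, 0.4998, 0.4047]
tool_rot: [0.08, 1.569, -0.08]
ft_force: [0.8, 0.1, -0.1]
grip_width: 0.633
time: 1.25
position: [0.4119, 0.3337, 0.405]
tool_rot: [0.08, 1.569, -0.079]
ft_force: [0.7, 0.5, -0.1]
grip_width: 0.576
time: 1.75
position: [0.5608, 0.1679, 0.405]
tool_rot: [0.08, 1.569, -0.079]
ft_force: [-0.9, 0.0, -0.2]
grip_width: 0.573
t 1.75 tcp [0.5608 0.1679 0.405 ] tip [0.5609 0.1679 0.223 ] 
axes
 [[ 0.     0.101  0.995]
 [ 0.     0.995 -0.101]
 [-1.     0.     0.   ]] 
F [-0.9  0.  -0.2] g 0.57 q [-0.65  0.19  0.36  1.63 -0.07  1.34  1.19]
```

```bash
python3 -m creep '[[0,-29,33,0,0,0,50],[0,-29,33,0,0,0,50],[0,-29,33,0,0,0,50],[0,-29,33,0,0,0,50],[0,-24,28,0,0,0,50]]'; python3 -m creep '[[0,0,0,0,0,0,50],[30,0,0,0,0,0,50],[40,0,0,0,0,0,50],[20,0,0,0,0,0,50],[0,0,0,0,0,0,50]]';  python3 - <<'E'
from h import *
st();shot("scene","s2.png",(150,120,400,310),3)
E
```

```text
time: 2.25
position: [0.706, 0.0116, 0.4045]
tool_rot: [0.08, 1.569, -0.081]
ft_force: [0.8, 0.3, 0.5]
grip_width: 0.576
time: 2.75
position: [0.7032, 0.0151, 0.3104]
tool_rot: [0.079, 1.577, -0.079]
ft_force: [0.4, 0.0, -1.2]
grip_width: 0.574
t 2.75 tcp [0.7032 0.0151 0.3104] tip [0.7018 0.0151 0.1284] 
axes
 [[-0.008  0.101  0.995]
 [ 0.     0.995 -0.101]
 [-1.    -0.001 -0.008]] 
F [ 0.4  0.  -1.2] g 0.57 q [-0.37  0.51  0.44  1.43 -0.22  1.26  1.56]
```

View pics/s2.png

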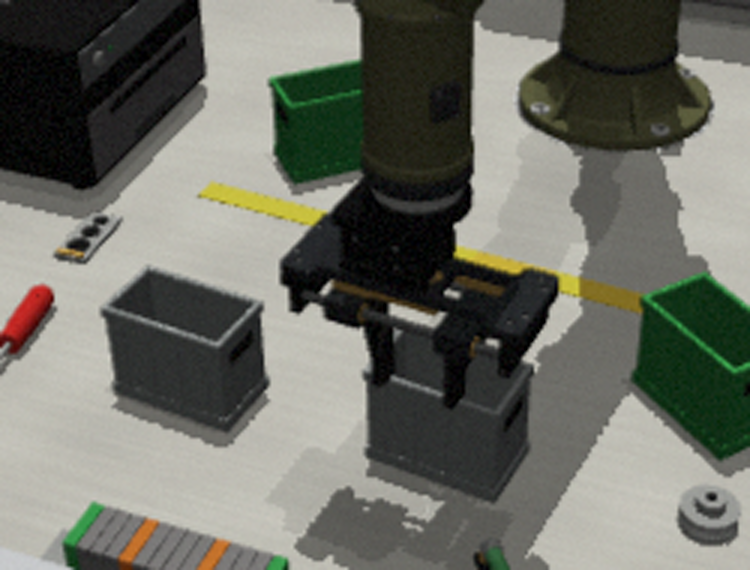

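The picture shows the open fingers hanging behind the far wall of the middle crate, crop (380,370) and (455,390), with nothing touching. I'll lower to just under the rim and make contact.

```bash
python3 -m creep '[[25,0,0,0,0,0,50],[25,0,0,0,0,0,50],[0,0,0,0,0,0,50]]'; python3 -m creep '[[0,0,-8,0,0,0,50],[0,0,-8,0,0,0,50],[0,0,-6,0,0,0,50],[0,0,-4,0,0,0,50]]'; python3 -c "from h import *;st()"
```

```text
time: 3.1
position: [0.7041, 0.0145, 0.2632]
tool_rot: [0.08, 1.573, -0.079]
ft_force: [-0.2, 0.1, -1.0]
grip_width: 0.572
time: 3.5
position: [0.6788, 0.0165, 0.2664]
tool_rot: [0.081, 1.567, -0.079]
ft_force: [1.8, -0.8, 2.1]
grip_width: 0.571
t 3.5 tcp [0.6788 0.0165 0.2664] tip [0.6792 0.0167 0.0844] 
axes
 [[ 0.003  0.102  0.995]
 [ 0.001  0.995 -0.102]
 [-1.     0.001  0.002]] 
F [ 1.8 -0.8  2.1] g 0.57 q [-0.39  0.5   0.43  1.55 -0.22  1.15  1.56]
```

```bash
python3 -m creep '[[0,0,-8,0,0,0,50],[-2,0,-8,0,0,0,50],[-2,0,-8,0,0,0,50],[-2,0,-8,0,0,0,50]]';  python3 - <<'E'
from h import *
st();shot("scene","s3.png",(150,120,400,310),3)
E
```

```text
time: 3.9
position: [0.6468, 0.0196, 0.2716]
tool_rot: [0.08, 1.568, -0.08]
ft_force: [1.3, -0.3, 3.1]
grip_width: 0.575
t 3.9 tcp [0.6468 0.0196 0.2716] tip [0.6471 0.0197 0.0896] 
axes
 [[ 0.002  0.102  0.995]
 [ 0.     0.995 -0.102]
 [-1.     0.     0.002]] 
F [ 1.3 -0.3  3.1] g 0.58 q [-0.42  0.43  0.44  1.63 -0.2   1.13  1.54]
```

View pics/s3.png

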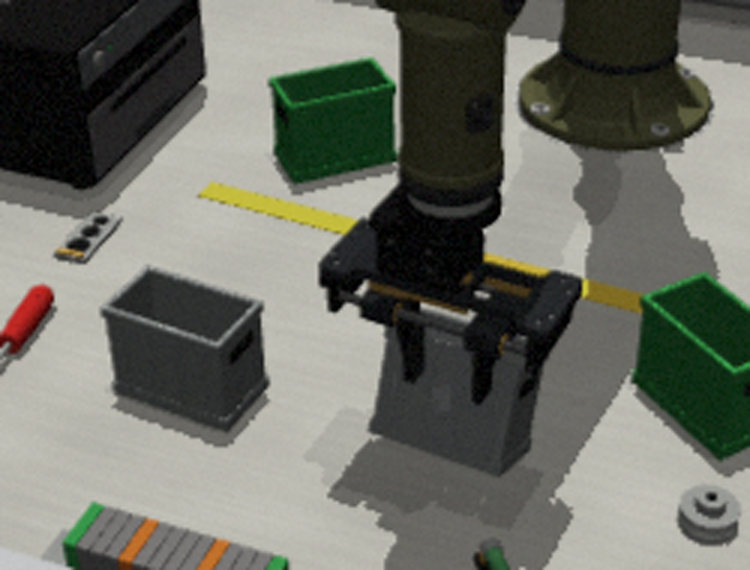

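The middle crate is tipping: its far bottom edge has lifted (crop 375-505, 430-470) and the fingers bear just below the rim. I'll keep going.

```bash
python3 -m creep '[[-1,0,-8,0,0,0,50],[-1,0,-8,0,0,0,50],[-1,0,-8,0,0,0,50],[-1,0,-8,0,0,0,50]]';  python3 - <<'E'
from h import *
st();shot("scene","s4.png",(150,120,400,310),3)
E
```

```text
time: 4.35
position: [0.6142, 0.023, 0.2742]
tool_rot: [0.08, 1.571, -0.08]
ft_force: [0.4, -0.4, -0.6]
grip_width: 0.577
t 4.35 tcp [0.6142 0.023  0.2742] tip [0.6138 0.023  0.0922] 
axes
 [[-0.002  0.101  0.995]
 [-0.     0.995 -0.101]
 [-1.    -0.    -0.002]] 
F [ 0.4 -0.4 -0.6] g 0.58 q [-0.44  0.36  0.44  1.71 -0.17  1.11  1.52]
```

View pics/s4.png

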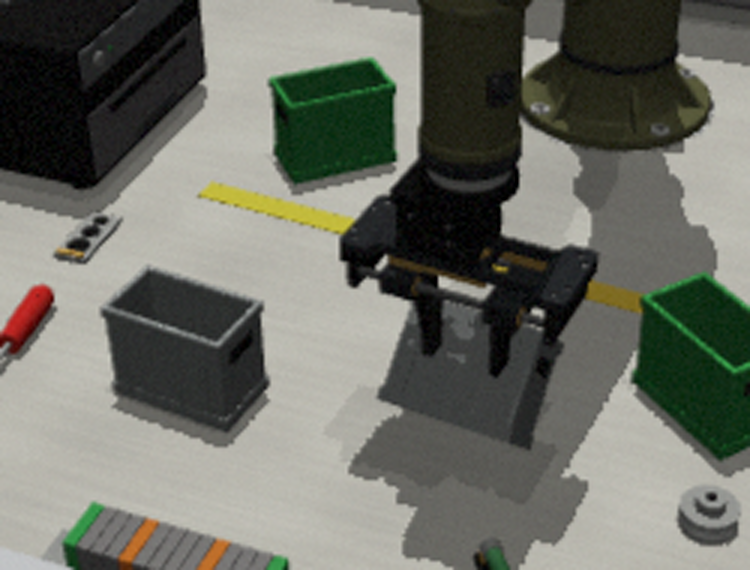

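The crate is now about 40° over, so I'll finish the push.

```bash
python3 -m creep '[[-2,0,-8,0,0,0,50],[-2,0,-8,0,0,0,50],[-2,0,-6,0,0,0,50],[-2,0,-4,0,0,0,50]]';  python3 - <<'E'
from h import *
st();shot("scene","s5.png",(150,120,400,310),3)
E
```

```text
time: 4.8
position: [0.5888, 0.0257, 0.2829]
tool_rot: [0.08, 1.57, -0.08]
ft_force: [0.4, 1.4, 0.2]
grip_width: 0.575
t 4.8 tcp [0.5888 0.0257 0.2829] tip [0.5888 0.0257 0.1009] 
axes
 [[-0.     0.102  0.995]
 [ 0.     0.995 -0.102]
 [-1.     0.    -0.   ]] 
F [0.4 1.4 0.2] g 0.57 q [-0.47  0.3   0.45  1.77 -0.14  1.11  1.49]
```

View pics/s5.png

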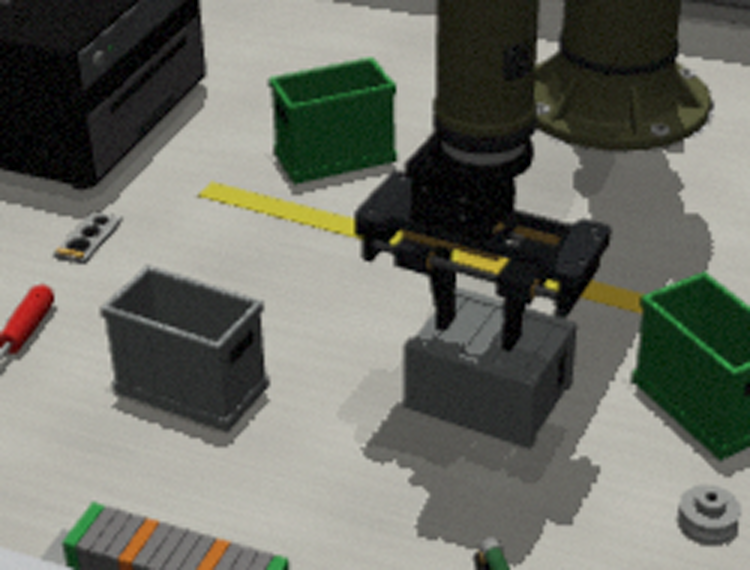

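The middle crate lies on its front wall and its upright far face (crop 405-535, 345-440) is plain grey, so it is crate_b. That makes the right one crate_a, to be confirmed once it is tipped.

```bash
python3 -m creep '[[-40,0,0,0,0,0,50],[-20,-20,20,0,0,0,50],[0,-36,20,0,0,0,50],[0,-36,20,0,0,0,50],[0,-36,20,0,0,0,50]]'; python3 -m creep '[[0,-36,20,0,0,0,50],[0,-36,20,0,0,0,50],[0,-36,22,0,0,0,50],[0,0,0,0,0,0,50],[0,0,0,0,0,0,50]]'
python3 - <<'E'
from h import *
st();shot("top","t5.png",(150,110,350,240),4)
E
```

```text
time: 5.35
position: [0.6568, -0.111, 0.3433]
tool_rot: [0.079, 1.568, -0.079]
ft_force: [1.1, -0.8, -0.4]
grip_width: 0.577
time: 5.85
position: [0.7066, -0.2252, 0.342]
tool_rot: [0.082, 1.57, -0.082]
ft_force: [1.0, 1.0, -0.7]
grip_width: 0.575
t 5.85 tcp [ 0.7066 -0.2252  0.342 ] tip [ 0.7064 -0.2252  0.16  ] 
axes
 [[-0.001  0.104  0.995]
 [-0.     0.995 -0.104]
 [-1.    -0.    -0.001]] 
F [ 1.   1.  -0.7] g 0.58 q [-0.07  0.59  0.52  1.28 -0.29  1.35  1.91]
```

View pics/t5.png

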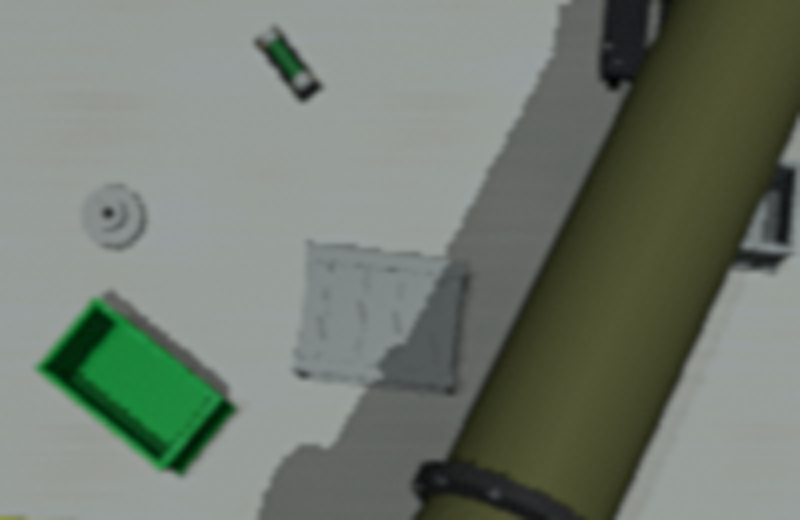

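The middle crate lies flat at crop (300-465, 240-390), and the fuse holder and pulley have not moved. Next is the right crate. I'll lower about 78 mm behind it and push the same way.

```bash
python3 -m creep '[[25,0,0,0,0,0,50],[30,0,0,0,0,0,50],[24,0,0,0,0,0,50],[0,0,0,0,0,0,50]]'; python3 -m creep '[[0,0,-8,0,0,0,50],[0,0,-8,0,0,0,50],[0,0,-8,0,0,0,50],[0,0,-4,0,0,0,50]]'
python3 - <<'E'
from h import *
st();shot("scene","s6.png",(120,100,370,290),3)
E
```

```text
time: 6.3
position: [0.7057, -0.2203, 0.2597]
tool_rot: [0.08, 1.576, -0.075]
ft_force: [-0.6, 0.2, -0.5]
grip_width: 0.573
time: 6.7
position: [0.6783, -0.2211, 0.2656]
tool_rot: [0.08, 1.567, -0.08]
ft_force: [2.7, 0.6, 1.4]
grip_width: 0.574
t 6.7 tcp [ 0.6783 -0.2211  0.2656] tip [ 0.6788 -0.2211  0.0836] 
axes
 [[ 0.003  0.102  0.995]
 [-0.     0.995 -0.102]
 [-1.     0.     0.003]] 
F [2.7 0.6 1.4] g 0.57 q [-0.08  0.58  0.51  1.45 -0.3   1.19  1.94]
```

View pics/s6.png

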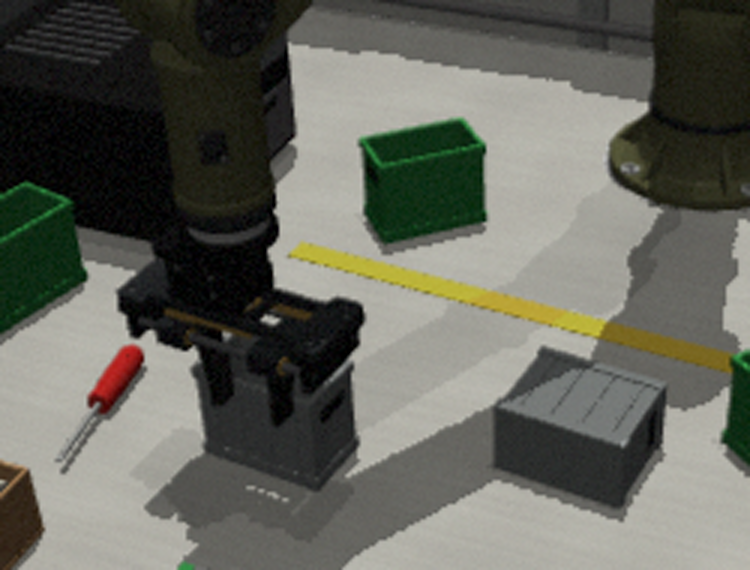

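The fingers rest against the far wall of the right crate near its rim (crop 220,390 and 280,410). I'll push along the same arc.

```bash
python3 -m creep '[[0,0,-8,0,0,0,50],[-2,0,-8,0,0,0,50],[-2,0,-8,0,0,0,50],[-2,0,-8,0,0,0,50]]'; python3 -m creep '[[-1,0,-8,0,0,0,50],[-1,0,-8,0,0,0,50],[-1,0,-8,0,0,0,50],[-1,0,-8,0,0,0,50]]'
python3 - <<'E'
from h import *
st();shot("scene","s7.png",(120,100,370,290),3)
E
```

```text
time: 7.15
position: [0.6466, -0.2176, 0.2705]
tool_rot: [0.08, 1.568, -0.08]
ft_force: [1.8, 0.1, 2.4]
grip_width: 0.575
time: 7.55
position: [0.6141, -0.2141, 0.2732]
tool_rot: [0.08, 1.571, -0.08]
ft_force: [0.4, -0.5, 0.8]
grip_width: 0.577
t 7.55 tcp [ 0.6141 -0.2141  0.2732] tip [ 0.6138 -0.2141  0.0912] 
axes
 [[-0.002  0.102  0.995]
 [ 0.001  0.995 -0.102]
 [-1.     0.    -0.002]] 
F [ 0.4 -0.5  0.8] g 0.58 q [-0.12  0.45  0.54  1.62 -0.25  1.14  1.94]
```

View pics/s7.png

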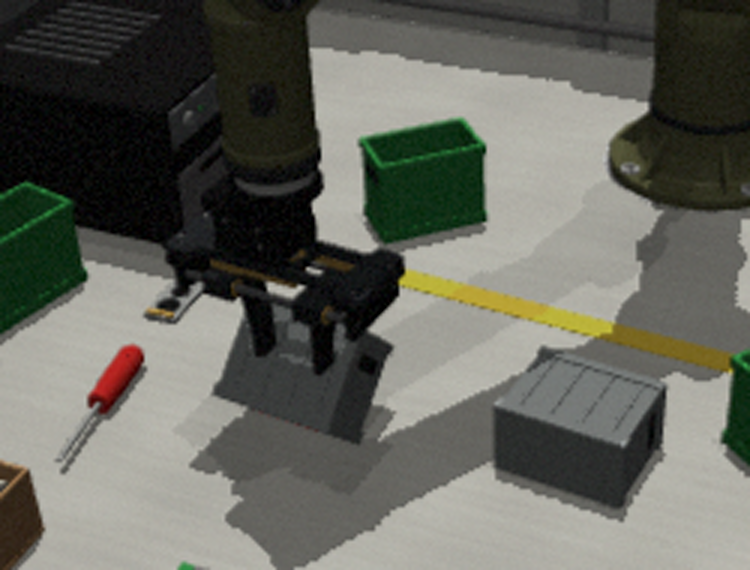

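It is at about 40°. I'll finish the tip, then lift the fingers and pull back behind it.

```bash
python3 -m creep '[[-2,0,-8,0,0,0,50],[-2,0,-8,0,0,0,50],[-2,0,-6,0,0,0,50],[-2,0,-4,0,0,0,50]]'; python3 -m creep '[[-20,0,0,0,0,0,50],[0,0,20,0,0,0,50],[0,0,35,0,0,0,50],[0,0,0,0,0,0,50],[0,0,0,0,0,0,50]]'
python3 - <<'E'
from h import *
st();shot("scene","s8.png",(120,100,370,290),3);shot("top","t8.png",(150,110,410,280),3)
E
```

```text
time: 8.0
position: [0.5888, -0.2116, 0.2819]
tool_rot: [0.08, 1.569, -0.08]
ft_force: [0.1, -0.4, 0.2]
grip_width: 0.572
time: 8.5
position: [0.6442, -0.217, 0.3011]
tool_rot: [0.079, 1.571, -0.08]
ft_force: [-0.4, 0.4, -0.2]
grip_width: 0.576
t 8.5 tcp [ 0.6442 -0.217   0.3011] tip [ 0.6439 -0.2171  0.1191] 
axes
 [[-0.001  0.101  0.995]
 [-0.     0.995 -0.101]
 [-1.    -0.    -0.001]] 
F [-0.4  0.4 -0.2] g 0.58 q [-0.11  0.48  0.54  1.51 -0.26  1.22  1.93]
```

View pics/s8.png

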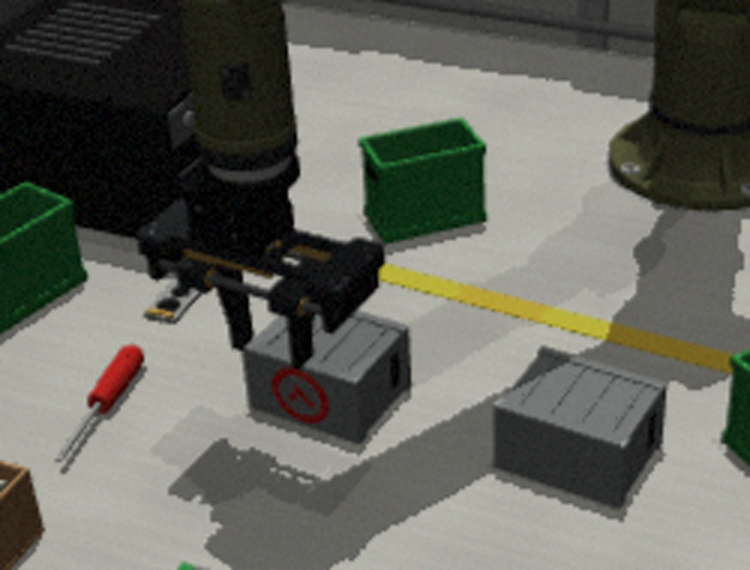

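View pics/t8.png

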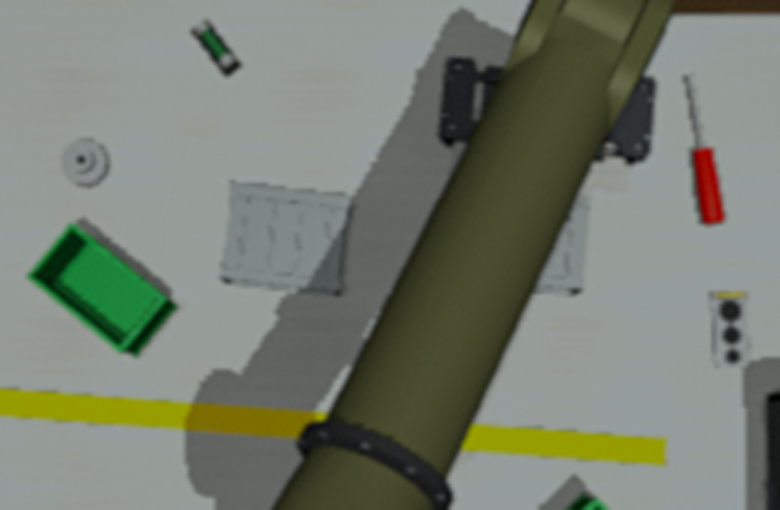

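The right crate lies on its front wall with the red stamp at crop (300,395), so it is crate_a, well clear of the line. Before pushing I'll measure the stamp and the rim.

```bash
python3 -m creep '[[30,0,0,0,0,0,50],[35,0,0,0,0,0,50],[25,0,0,0,0,0,50],[0,0,0,0,0,0,50]]'
python3 - <<'E'
from h import *
st();d=shot("scene","s9.png",(190,190,290,265),8);t=get_image("top")
print("stamp",ray(d,120+300/3,100+395/3,.035));print("rimcorner",ray(t,150+583/3,110+293/3,.07))
E
```

```text
time: 9.0
position: [0.6415, -0.2165, 0.2079]
tool_rot: [0.082, 1.577, -0.079]
ft_force: [-0.6, 0.5, 0.3]
grip_width: 0.577
t 9.0 tcp [ 0.6415 -0.2165  0.2079] tip [ 0.6402 -0.2161  0.0259] 
axes
 [[-0.008  0.102  0.995]
 [ 0.002  0.995 -0.102]
 [-1.     0.001 -0.008]] 
F [-0.6  0.5  0.3] g 0.58 q [-0.09  0.57  0.5   1.59 -0.3   1.07  1.97]
stamp [ 0.59772638 -0.21884379  0.035     ]
rimcorner [ 0.48983945 -0.27104843  0.07      ]
```

View pics/s9.png

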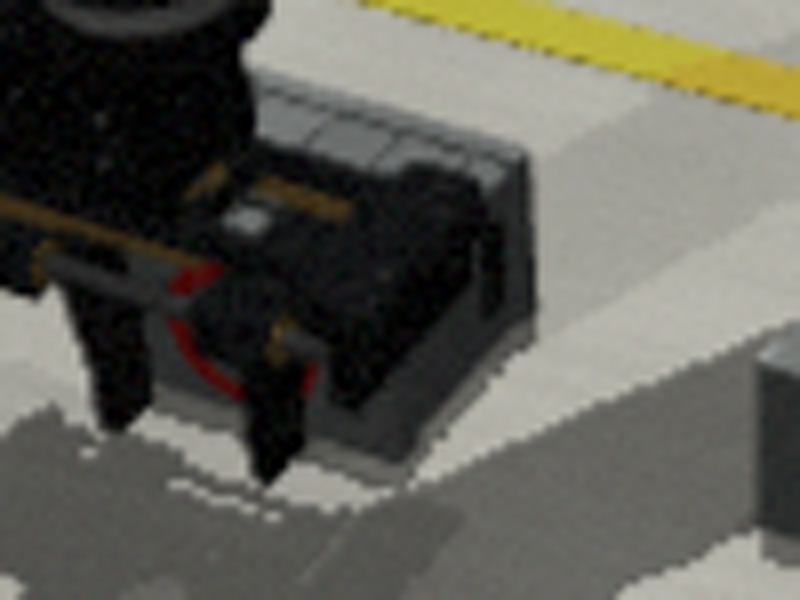

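```bash
python3 -m creep '[[0,0,-10,0,0,0,50],[0,0,-10,0,0,0,50],[0,0,-10,0,0,0,50],[0,0,-12,0,0,0,50],[0,0,-15,0,0,0,50]]'; python3 -m creep '[[0,0,-15,0,0,0,50],[0,0,-15,0,0,0,50],[0,0,-15,0,0,0,50],[0,0,-15,0,0,0,50],[0,0,-15,0,0,0,50]]';  python3 -m creep '[[0,0,-12,0,0,0,50],[0,0,-8,0,0,0,50],[0,0,-5,0,0,0,50],[0,0,-3,0,0,0,50],[0,0,0,0,0,0,50]]'
python3 - <<'E'
from h import *
st();shot("scene","s10.png",(120,100,370,290),3);shot("top","t10.png",(150,110,410,280),3)
E
```

```text
time: 9.6
position: [0.5871, -0.2114, 0.2129]
tool_rot: [0.08, 1.566, -0.08]
ft_force: [2.3, -0.3, 0.7]
grip_width: 0.569
time: 10.1
position: [0.5122, -0.2038, 0.2129]
tool_rot: [0.08, 1.566, -0.08]
ft_force: [1.2, 0.0, 2.8]
grip_width: 0.573
time: 10.6
position: [0.4848, -0.201, 0.2118]
tool_rot: [0.08, 1.569, -0.08]
ft_force: [2.8, -0.8, -0.2]
grip_width: 0.574
t 10.6 tcp [ 0.4848 -0.201   0.2118] tip [ 0.4848 -0.2009  0.0298] 
axes
 [[ 0.     0.102  0.995]
 [ 0.     0.995 -0.102]
 [-1.     0.     0.   ]] 
F [ 2.8 -0.8 -0.2] g 0.57 q [-0.16  0.27  0.57  1.98 -0.18  0.94  1.96]
```

View pics/s10.png

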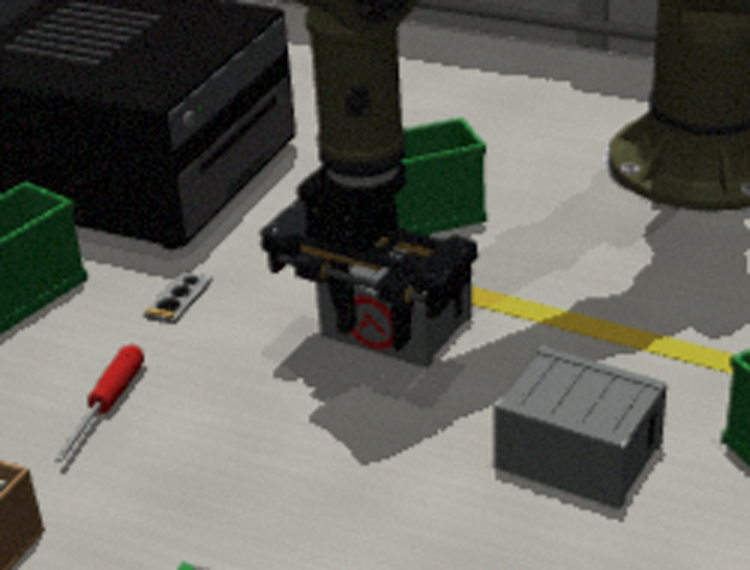

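View pics/t10.png

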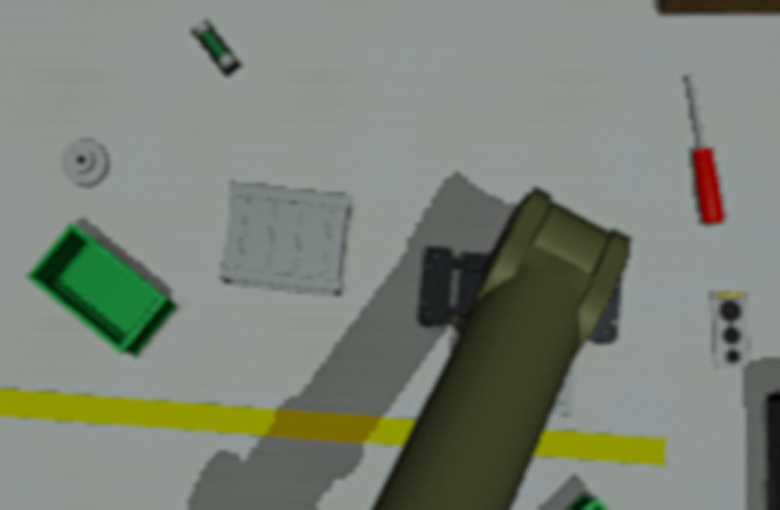

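The stamped crate is still lying flat and moving squarely, with the stamp at scene crop (372,322) and its near right top corner at top crop (569,415). I'll compute the distance left.

Run:
```python
from h import *
d=get_image("scene");t=get_image("top")
print("stamp",ray(d,120+372/3,100+322/3,.035));print("rimcorner",ray(t,150+569/3,110+415/3,.07))
im=t["img"].astype(int);m=(im[...,0]>100)&(im[...,1]>90)&(im[...,2]<70);m[:220]=0;m[272:]=0
P=[]
for u in list(range(140,235,3))+list(range(338,368,3)):
    r=np.where(m[:,u])[0]
    if len(r)>5:P.append(ray(t,u,(r.min()+r.max())/2,0)[:2])
P=np.array(P);k=np.polyfit(P[:,1],P[:,0],1);print("tape centreline x =",k[1],"+",k[0],"*y  at -.2:",np.polyval(k,-.2))
```

```text
stamp [ 0.47345227 -0.20447124  0.035     ]
rimcorner [ 0.36918873 -0.25567562  0.07      ]
tape centreline x = 0.36053459835942797 + 0.07631087599498884 *y  at -.2: 0.3452724231604302
```

About 32 mm is left to the tape's centreline.

```bash
python3 -m creep '[[0,0,-8,0,0,0,50],[0,0,-9,0,0,0,50],[0,0,-8,0,0,0,50],[0,0,-5,0,0,0,50],[0,0,-2,0,0,0,50]]'; python3 -m creep '[[0,0,0,0,0,0,50],[0,0,0,0,0,0,50]]'; python3 -m creep '[[0,0,8,0,0,0,50],[0,0,20,0,0,0,50],[0,0,25,0,0,0,50],[0,0,25,0,0,0,50],[0,0,0,0,0,0,50]]'; python3 -m creep '[[-40,0,0,0,0,0,50],[-40,0,0,0,0,0,50],[-40,0,0,0,0,0,50],[-40,0,0,0,0,0,50],[0,0,0,0,0,0,50]]'; python3 -c "from h import *;st()"
```

```text
time: 11.3
position: [0.452, -0.1976, 0.2115]
tool_rot: [0.081, 1.57, -0.08]
ft_force: [0.8, -0.1, -0.4]
grip_width: 0.574
time: 11.5
position: [0.4529, -0.1976, 0.2116]
tool_rot: [0.08, 1.57, -0.08]
ft_force: [0.3, 0.8, 0.2]
grip_width: 0.576
time: 12.0
position: [0.5343, -0.2051, 0.2118]
tool_rot: [0.077, 1.567, -0.079]
ft_force: [0.2, 0.2, -0.1]
grip_width: 0.577
time: 12.5
position: [0.532, -0.2068, 0.3776]
tool_rot: [0.079, 1.559, -0.081]
ft_force: [-0.1, -0.1, 0.0]
grip_width: 0.572
t 12.5 tcp [ 0.532  -0.2068  0.3776] tip [ 0.5338 -0.2072  0.1956] 
axes
 [[ 0.01   0.102  0.995]
 [-0.002  0.995 -0.102]
 [-1.    -0.001  0.01 ]] 
F [-0.1 -0.1  0. ] g 0.57 q [-0.2   0.18  0.59  1.71 -0.11  1.27  1.88]
```

I'll move the arm aside to get a clear top view.

```bash
python3 -m creep '[[0,45,10,0,0,0,50],[0,45,10,0,0,0,50],[0,45,10,0,0,0,50],[0,45,0,0,0,0,50],[0,45,0,0,0,0,50]]'; python3 -m creep '[[0,45,0,0,0,0,50],[0,45,0,0,0,0,50],[0,45,0,0,0,0,50],[0,45,0,0,0,0,50],[0,45,0,0,0,0,50]]';  python3 - <<'E'
from h import *
st();shot("scene","s11.png",(120,100,370,290),3);shot("top","t11.png",(270,170,400,270),6)
E
```

```text
time: 13.0
position: [0.5833, 0.0169, 0.3708]
tool_rot: [0.08, 1.571, -0.08]
ft_force: [-0.1, 0.6, -0.4]
grip_width: 0.576
time: 13.5
position: [0.606, 0.2406, 0.3707]
tool_rot: [0.08, 1.571, -0.08]
ft_force: [0.1, 0.4, -0.3]
grip_width: 0.574
t 13.5 tcp [0.606  0.2406 0.3707] tip [0.6058 0.2405 0.1887] 
axes
 [[-0.001  0.102  0.995]
 [-0.001  0.995 -0.102]
 [-1.    -0.001 -0.001]] 
F [ 0.1  0.4 -0.3] g 0.57 q [-0.68  0.35  0.33  1.5  -0.11  1.31  1.13]
```

View pics/s11.png

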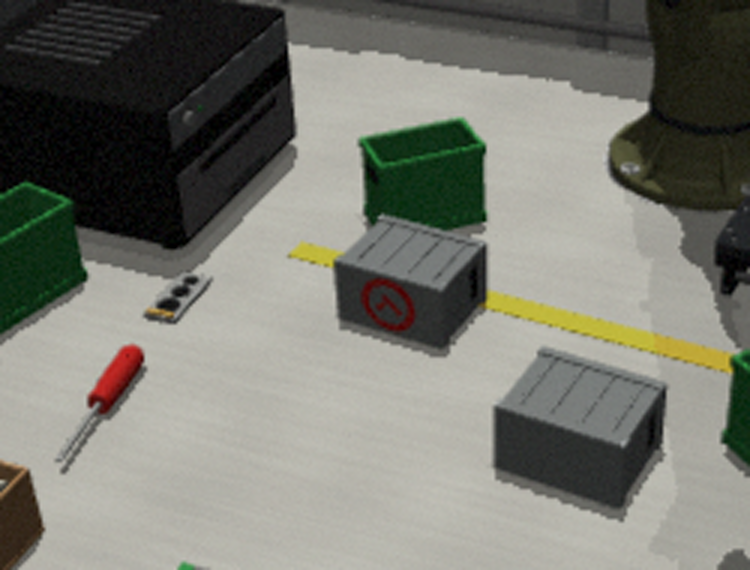

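View pics/t11.png

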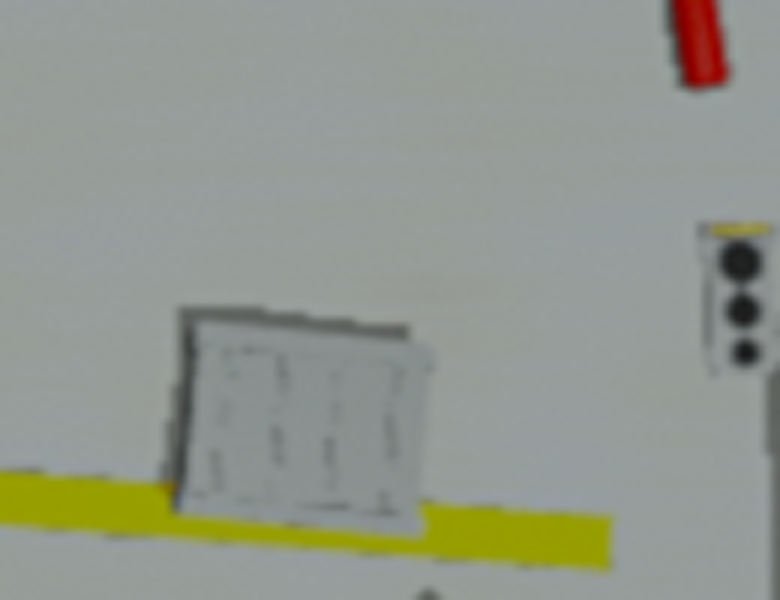

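The crate straddles the tape: its near edge is at top crop (172,511) to (425,535), the stamp is visible at scene crop (388,304), and the plain crate lies behind the line. I'll measure the placing.

Run:
```python
from h import *
t=get_image("top");d=get_image("scene")
P=[ray(t,270+x/6,170+y/6,.07) for x,y in((172,511),(425,535),(192,320),(433,345))]
print(np.round(P,4).tolist());e=P[0]-P[1];m=(P[0]+P[1])/2;h=(P[2]+P[3])/2
print("slope",e[0]/e[1],"mid rim",m,"heel",h)
s=ray(d,120+388/3,100+304/3,.035);print("stamp",s,"rim from stamp",s[0]-.0945)
print("tape centre at y",.3605+.0763*m[1])
im=t["img"].astype(int);q=(im[...,0]>100)&(im[...,1]>90)&(im[...,2]<70);q[:220]=0
ts=[ray(t,u,v,0) for u,v in((140,239),(366,257))];
r=[np.where(q[:,u])[0] for u in(280,360)]
for u,a in zip((280,360),r):print(u,a.min(),a.max(),ray(t,u,a.min()-.5,0),ray(t,u,a.max()+.5,0))
```

```text
[[0.3493, -0.1344, 0.07], [0.3373, -0.2587, 0.07], [0.4432, -0.1447, 0.07], [0.4308, -0.2638, 0.07]]
slope 0.09622179309890735 mid rim [ 0.3433168 -0.1965462  0.07     ] heel [ 0.43700149 -0.20426746  0.07      ]
stamp [ 0.4407677  -0.20222817  0.035     ] rim from stamp 0.3462676961472455
tape centre at y 0.34550352461075995
280 250 257 [ 0.36628939 -0.08041588  0.        ] [ 0.34164565 -0.08037926  0.        ]
360 256 263 [ 0.34735368 -0.32843592  0.        ] [ 0.32269244 -0.32805022  0.        ]
```

```bash
python3 -c "
from h import *
print(ctrl.close_job());st()"
```

```text
Traceback (most recent call last):
NameError: name 'ctrl' is not defined
```

```bash
python3 -c "
from bench import ctrl
print(ctrl.close_job())"
```

```text
the job is handed in; nothing more can be done
None
```

Both crates were tipped towards the robot with the open fingertips. The right-hand crate showed the red stamp, so it is crate_a, and I pushed it lying down onto the dispatch line. The job was handed in at about 14 s of robot time, and no verdict is reported.

- **Stamped crate:** its rim middle measured x ≈ 0.343 m from the top camera and 0.346 m from the stamp in the scene camera. The tape's centreline is at 0.3455 m there, so the two views disagree by 3 mm, but both put the rim on the tape. It is about 0.02 rad off parallel, about 0.2 m to the right of the tape's middle.
- **Plain crate and other parts:** the plain crate lies on its front wall well behind the line. The bystanders visible in the pictures looked unmoved; I judged that by eye and did not measure it, and the last close-ups did not show them all.
- **Robot:** at the last check the fingertips were at about 0.19 m height, clear of everything. The first hand-in script failed on a missing import, and the second went through.

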